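Pack out the carver's fixture post

TASK

Set up the packing on the carving fixture: drop the D-shaped wooden spacer over the steel post, then the D-shaped steel collar on top of it, each turned so that its outer flat faces the upright key and it lies flat and fully home, and let go. The plain round wooden ring has no flat and does not belong on the post: leave it where it is.

Things in the scene. Friction and masses are not known exactly. Their poses are not given: they have to be found in the camera images.
- post_foot (a point): Fixture: wooden board 130x120 mm, 12 thick, fixed to the bench, with an upright round steel post (dia. 19, 50 tall above board, top 10 tapers to dia. 8) and next to it the upright key, a flat steel bar 24 wide, 10 thick, 44 tall. Point: on the post's axis at the board's upper face, 12 mm above the bench. z up, x points from post to key; the key spans x 22.5 to 32.5 mm, y -12 to 12.
- spacer_mid (a point): Loose brown wooden spacer, 60 g: thick ring, outer dia. 58 mm, 24 high, round through-hole dia. 27, one side cut flat (D outline), the flat 19 mm from the axis. Point: its centre on the hole's axis, half-way up. x points out through the flat, z up; 58 wide along y. Seated: underside on the board, x along post_foot's x. Turned wrongly, its round side lands on the key.
- collar_mid (a point): Loose grey steel collar, 220 g: same D outline and hole as the spacer (outer dia. 58 mm, hole 27, flat 19 from the axis) but 16 high. Point: its centre on the hole's axis, half-way up. x points out through the flat, z up; 58 wide along y. Seated: underside on top of the seated spacer, 24 mm above the board, x along post_foot's x.
- ring_mid (a point): Loose brown wooden ring, a bystander to be left where it is: outer dia. 58 mm, 24 high, hole dia. 27, fully round, no flat. Point: its centre, half-way up. Spacer, collar and ring all lie flat on the bench in any order on the fixture's right (-y) side.
Things that resemble listed ones, but are neither listed nor needed, are in the scene too. What is shaped like the part that bears spacer_mid but orange or yellow is not meant.

How it is judged:
By the outcome, as a careful person would: the job done as asked, in the order asked, and still so for the second after the job is handed in, with the robot touching nothing.
It also fails if it takes over 64 s, if anything falls off the work surface, if the arm or the gripper's body presses on something with over 40 N, if the wrist force passes 120 N, or if a joint passes its speed limit or range.

ROBOT

A 6-joint arm with a two-finger parallel gripper is mounted at the origin on the work surface. World frame = base frame: x ahead of the robot, y to its left, z up, the work surface at z = 0. Lengths are in m, angles in degrees, forces in N, time in s.
With the tool pointing down it reaches from about 0.35 to 0.875 m from the base axis. Payload 4.2 kg.
Tool frame: the origin (TCP) lies at the centre of the arm's flange, where the gripper is bolted on; the fingertips stand 182 mm ahead of it and the grasp point (between the pads) lies 164 mm ahead of it (r.nose_length is the distance from the TCP to the fingertips, in m); z points along the fingers, y is the line along which they close (so a half turn about z gives the same grasp; the last joint's range is limited). The gripper opens to 87 mm and grips with 3 to 60 N. Pads are 19 mm wide; open, the fingers measure 117 mm over their backs; the gripper's body (75 mm by 190 mm) begins 51 mm behind the grasp point.
Start: joints at [-54.225, 22.042, 0.453, 0, -68.411, -14.817], TCP at [0.224, -0.584, 0.405] pointing down, gripper open.
Joint ranges: [-179.83, 179.83], [-69.29, 118.12], [-61.27, 80.66], [-181.25, 117.63], [-171.15, -9.14], [-177.46, 177.46]. Speed limits (degrees/s): [159.86, 159.86, 180, 180, 180, 180].

INTERFACE

Orientations are given as a 3x3 rotation matrix whose columns are the frame's x, y, z axes.
In Python, from station import r, vision gives the robot as it stands. The module is installed in compiled form; this text tells all that it offers.
- The arm moves only by the shell command python3 -m creep 'ROWS'. ROWS is JSON, a list of rows, each a list of 7 numbers: the opening, from -1 (shut) to 1 (fully open), then the shift along the tool's x, y, z in mm, then the turn, a rotation vector about the tool's x, y, z in degrees. A call has 1 to 8 rows; each row is the pose to reach, as a shift and turn from the pose commanded when the call began, along the tool's axes at that moment; what a row does not reach only later rows make up. A row lasts 1/12 s, in which the tool goes at most 41.7 mm and 7.16 degrees, less where a joint would pass 70% of its speed; a pose out of reach is approached as far as the arm can. A call with a gripper value outside its range is refused whole. The fingers move at their own pace and stop on an object; the grip force is fixed at half the most. Time passes only in rows, so rows that repeat a pose let the fingers close. It gives the time, the measured TCP pose, the force, the opening and the grip force at its end, in the units of the state.
- r.sense(): the state, without advancing time (a new reading comes with each control period).
- vision.capture(name): name is "side" or "top" or "wrist"; returns (picture, depth): 400x640x3 uint8, red, green, blue; 400x640 float32, m along the optical axis (not along the pixel's ray), 0 where there is no reading.
- vision.camera_model(name): a dict with "vertical_fov" (degrees; the focal length in pixels is half the picture's height over the tangent of half this angle, whatever the lens; pixels are square), "cx", "cy" (the principal point, pixels), "distortion" ([k1, k2, p1, p2, k3] as OpenCV has them; the pictures are not rectified), "extrinsics" (4x4, takes a point from camera to world coordinates); the wrist camera has in their place "mount" (4x4, takes a point from camera to tool coordinates, whose origin is the TCP and whose axes are the flange's). Camera axes: x right, y down, z forward; pixel columns grow to the right and rows downward; lengths in m; the calibration is good to about 2 mm. A picture is of the moment at which its call begins: read the wrist's pose just before it. camera_model takes no time and is no camera call.
- r.finish_job(): hands the job in; it is judged then, once.
Trained networks look in the newest picture that a camera, given by its name, has taken for a name from the list of things; names that differ only in an ending like _2 or _b are one class to them, and where a whole thing is asked for, a point or a joint stands for the part that bears it (a point fixed in the world has none). Each returns a list of dicts, best first, with "conf" (0 to 1); they miss things now and then, are a little off and sometimes report something else, mostly with a low value. They report only what shows in the picture. A call takes as long as a camera call. They do not tell look-alikes from the thing itself.
- vision.find_in(camera, thing): "uv" ([column, row] in pixels, amid what is visible of it).
- vision.cut_out(camera, thing): "region" (400x640 bool, what is visible of it) and "uv" ([column, row] in pixels, amid what is visible of it).
The state is a dict: "time_s": time; "joints": joint angles; "joint_velocities": joint speeds; "effort": joint torques, N m; "tcp_pos": TCP position; "ee_rot": TCP orientation; "wrist_force": force on the tool from outside, world axes, zero at the start; "moment": the same for the moment, N m; "gripper_width": opening from 0.0 (shut) to 1.0 (fully open); "gripper_force": force on a finger pad.
Only numpy, scipy, OpenCV 4.12 (cv2) and the standard library are available. Lean on these libraries where they do the work, as an engineer would, in place of code of your own. Each camera call takes 0.05 s, during which the arm holds its last target. There are 200 camera calls.

## Working session

There is one attempt and no reset: what is moved stays moved. The work goes in short steps, Python scripts to look and compute and a shell command to move; the robot and the scene stay as the last step left them, time stands still between calls to the robot, and variables do not carry over. Pictures are saved under pics/ and viewed, at most 10 in all, crops included, and the job is handed in when it is done.

```bash
mkdir -p pics; cat > h.py <<'E'
import numpy as np, cv2
from station import r, vision
def model(c):
    m=vision.camera_model(c); f=200/np.tan(np.radians(m["vertical_fov"]/2))
    K=np.array([[f,0,m["cx"]],[0,f,m["cy"]],[0,0,1.]])
    if "extrinsics" in m: T=np.array(m["extrinsics"])
    else:
        s=r.sense(); A=np.eye(4); A[:3,:3]=s["ee_rot"]; A[:3,3]=s["tcp_pos"]; T=A@np.array(m["mount"])
    return K,np.array(m["distortion"],float),T
def cloud(depth,K,D,T):
    v,u=np.mgrid[:400,:640]; p=np.stack([u,v],-1).reshape(-1,1,2).astype(np.float64)
    n=cv2.undistortPoints(p,K,D).reshape(400,640,2)
    P=np.dstack([n,np.ones((400,640))])*depth[...,None]
    return P@T[:3,:3].T+T[:3,3]
def shot(c):
    M=model(c); im,d=vision.capture(c); return im,d,cloud(d,*M),M
E
python3 - <<'E'
from h import *
ims=[]
for c in ["top","side","wrist"]:
    im,d,P,M=shot(c); ims.append(im); np.savez(""+c,im=im,P=P,d=d)
    for t in ["post_foot","spacer_mid","collar_mid","ring_mid"]:
        for q in vision.find_in(c,t)[:4]:
            u,v=np.round(q["uv"]).astype(int); print(c,t,u,v,round(q["conf"],2),P[v,u].round(3))
cv2.imwrite("pics/top.png",ims[0][...,::-1]);cv2.imwrite("pics/side.png",ims[1][...,::-1]);cv2.imwrite("pics/wrist.png",ims[2][...,::-1])
print(r.sense())
E
```

```text
top post_foot 197 184 0.91 [0.574 0.158 0.05 ]
top spacer_mid 439 223 0.95 [ 0.509 -0.35   0.021]
top spacer_mid 411 170 0.94 [ 0.629 -0.298 -0.001]
top spacer_mid 401 218 0.73 [ 0.521 -0.274 -0.002]
top collar_mid 335 171 0.9 [ 0.622 -0.129 -0.002]
top ring_mid 329 237 0.65 [ 0.474 -0.117  0.025]
side post_foot 243 302 0.93 [0.576 0.178 0.013]
side spacer_mid 326 156 0.96 [ 0.619 -0.274  0.023]
side spacer_mid 363 175 0.59 [ 0.511 -0.241  0.026]
side spacer_mid 383 152 0.57 [ 0.499 -0.346  0.028]
side spacer_mid 365 214 0.36 [ 0.461 -0.12   0.024]
side ring_mid 362 214 0.63 [ 0.466 -0.116  0.025]
wrist spacer_mid 429 392 0.55 [ 0.496 -0.27   0.004]
{'time_s': 0.75, 'joints': array([-5.42257310e+01,  2.20404566e+01,  4.53623127e-01,  6.42588923e-04,
       -6.84111523e+01, -1.48178305e+01]), 'joint_velocities': array([ 0.0190153 ,  0.05490614, -0.07748805, -0.02078758, -0.09279477,
       -0.00150464]), 'effort': array([-5.34409628e-04, -3.90374029e+01,  1.87602317e+01,  4.22394410e+00,
        1.55476079e-02, -1.73713332e-06]), 'tcp_pos': array([ 0.2235635 , -0.58362665,  0.40477146]), 'ee_rot': array([[-9.33851145e-01, -3.57661906e-01,  1.20904754e-05],
       [-3.57661906e-01,  9.33851144e-01, -3.46186628e-05],
       [ 1.09107267e-06, -3.66529803e-05, -9.99999999e-01]]), 'wrist_force': array([ 0.06819593, -0.05077488,  0.27231545]), 'moment': array([ 0.01965667,  0.00868719, -0.02301544]), 'gripper_force': 0.0, 'gripper_width': 1.0015099010087243}
```

View pics/top.png

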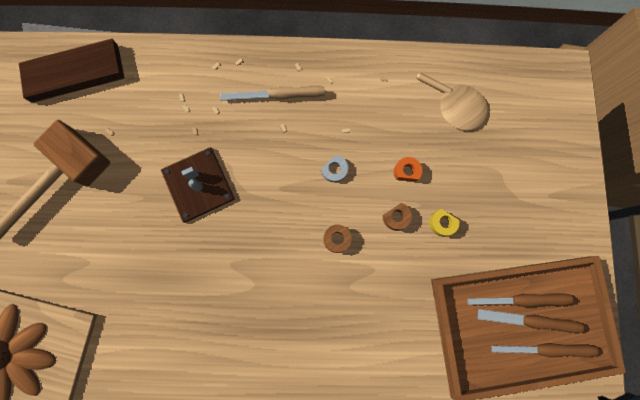

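View pics/wrist.png

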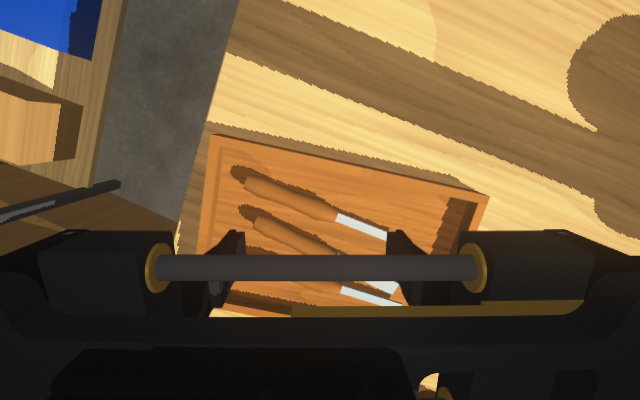

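The top view shows the spacer (brown D) at about (398,216), collar (grey) at (335,169), ring at (338,238), orange and yellow decoys at (408,169) and (444,222), and the fixture at (198,185). The wrist camera sees only the tool tray. Next I'll measure from the top cloud.

```bash
python3 - <<'E'
from h import *
a=np.load("top.npz"); im=a["im"]; P=a["P"]
for n,(u,v),h in [("sp",(398,216),.024),("col",(335,169),.016)]:
    w=np.zeros((400,640),bool); w[v-22:v+22,u-22:u+22]=1
    m=w&(abs(P[...,2]-h)<.006); q=P[m][:,:2]
    c,rad=cv2.minEnclosingCircle(q.astype(np.float32)); print(n,m.sum(),np.median(P[m][:,2]),c,rad,q.mean(0))
    # fit D ring: directional extents
    for t in range(0,360,15):
        d=np.array([np.cos(np.radians(t)),np.sin(np.radians(t))]); print(t,round(1e3*np.max((q-c)@d),1),end="; ")
    print()
m=np.zeros((400,640),bool); m[140:225,155:240]=1
for lo,hi in [(.008,.016),(.03,.05),(.05,.059),(.059,.07)]:
    k=m&(P[...,2]>lo)&(P[...,2]<hi); v,u=np.nonzero(k); print(lo,k.sum(),cv2.minAreaRect(P[k][:,:2].astype(np.float32)*1000))
    if k.sum()<80: print(np.c_[u,v,(P[k]*1000).round()].astype(int).tolist())
o=np.hstack([cv2.resize(im[140:230,150:245],(380,360),interpolation=2),cv2.resize(im[145:245,310:415],(378,360),interpolation=2)])
cv2.imwrite("pics/crop.png",o[...,::-1])
E
```

```text
sp 404 0.02269265951038757 (0.5226955413818359, -0.2604806125164032) 0.02909267693758011 [ 0.51962969 -0.26247764]
0 27.2; 15 24.4; 30 20.3; 45 21.7; 60 25.6; 75 27.8; 90 28.2; 105 28.9; 120 28.5; 135 28.4; 150 28.5; 165 28.5; 180 28.5; 195 28.4; 210 28.3; 225 28.7; 240 28.8; 255 28.8; 270 27.7; 285 28.9; 300 29.0; 315 28.7; 330 29.0; 345 28.7; 
col 379 0.014706677588790074 (0.6263785362243652, -0.127336785197258) 0.029294908046722412 [ 0.62345113 -0.12940513]
0 28.5; 15 27.0; 30 24.1; 45 19.9; 60 23.0; 75 26.3; 90 27.7; 105 29.1; 120 29.0; 135 29.0; 150 29.1; 165 29.0; 180 29.1; 195 28.8; 210 28.8; 225 28.8; 240 28.3; 255 28.3; 270 26.9; 285 28.2; 300 28.6; 315 28.4; 330 28.0; 345 29.2; 
0.008 2951 ((584.3253784179688, 170.3004150390625), (130.80711364746094, 121.10919952392578), 27.052156448364258)
0.03 69 ((587.0185546875, 168.98175048828125), (38.00917053222656, 23.450088500976562), 33.149314880371094)
[[193, 168, 609, 169, 48], [194, 169, 609, 170, 38], [194, 170, 606, 168, 44], [195, 170, 609, 170, 31], [193, 171, 602, 169, 48], [194, 171, 604, 168, 43], [195, 171, 605, 168, 37
[... 1600 characters left out ...]
570, 162, 32]]
0.05 109 ((586.927978515625, 171.71839904785156), (42.524085998535156, 23.807504653930664), 26.33614158630371)
0.059 18 ((576.6484985351562, 166.61328125), (9.747122764587402, 7.1478729248046875), 46.677696228027344)
[[190, 180, 580, 169, 61], [191, 180, 580, 168, 60], [192, 180, 580, 165, 62], [189, 181, 578, 172, 59], [190, 181, 578, 169, 62], [191, 181, 578, 167, 62], [192, 181, 578, 165, 61], [193, 181, 579, 164, 59], [189, 182, 576, 171, 60], [190, 182, 576, 169, 60], [191, 182, 576, 167, 61], [192, 182, 576, 165, 62], [193, 182, 576, 163, 61], [194, 182, 576, 161, 60], [190, 183, 574, 168, 63], [192, 183, 574, 164, 63], [193, 183, 574, 163, 62], [191, 184, 572, 167, 60]]
```

View pics/crop.png

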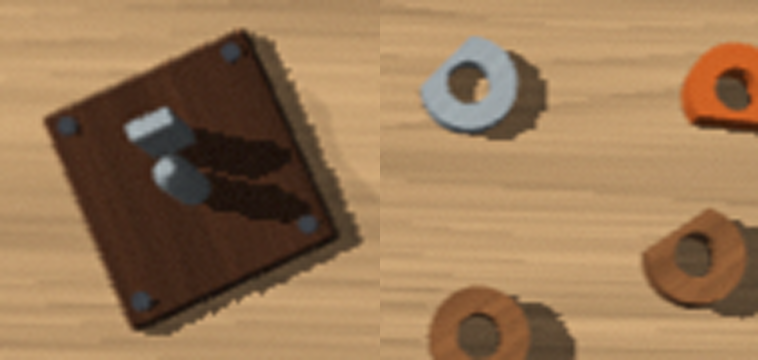

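The crop confirms it: flats face upper-left, and the key is upper-left of the post on the board. Now fitting poses precisely.

```bash
cat > fit.py <<'E'
from h import *
from scipy.optimize import least_squares
A=np.radians(np.arange(0,360,5)); DD=np.c_[np.cos(A),np.sin(A)]
def hD(b):
    b=abs((b+np.pi)%(2*np.pi)-np.pi); a0=np.arccos(19/29)
    return np.where(b<a0,19*np.cos(b)+29*np.sin(a0)*np.sin(b),29.)
def fitD(q):  # q in mm
    hh=np.max(q@DD.T,0); best=None
    for t in range(0,360,30):
        s=least_squares(lambda p:DD@p[:2]+hD(A-p[2])-p[3]-hh,[*q.mean(0),np.radians(t),0.5],loss="soft_l1")
        if best is None or s.cost<best.cost: best=s
    p=best.x; return p[:2].round(1),round(np.degrees(p[2])%360,1),round(p[3],2),round(best.cost,1)
E
python3 - <<'E'
from fit import *
a=np.load("top.npz"); P=a["P"]*1000
for n,(u,v),h in [("sp",(398,216),22.7),("col",(335,169),14.7)]:
    w=np.zeros((400,640),bool); w[v-22:v+22,u-22:u+22]=1
    print(n,fitD(P[w&(abs(P[...,2]-h)<5)][:,:2]))
m=np.zeros((400,640),bool); m[140:225,155:240]=1
k=P[m&(P[...,2]>51)]
e=np.array([np.cos(np.radians(27)),np.sin(np.radians(27))]); f=np.array([-e[1],e[0]])
s=k[:,:2]@e; t=k[:,:2]@f
far=s>s.min()+30 
K=k[far]; print("key",cv2.minAreaRect(K[:,:2].astype(np.float32)),np.median(K[:,2]),len(K))
po=k[(s<s.min()+22)]; print("post n",len(po)); 
top=po[po[:,2]>58]; print(top.mean(0),cv2.minEnclosingCircle(top[:,:2].astype(np.float32)))
for c in "top","side": print(vision.camera_model(c)["extrinsics"])
B=P[m&(abs(P[...,2]-11)<4)]; print("board s,t",np.percentile(B[:,:2]@e,[0.5,99.5]),np.percentile(B[:,:2]@f,[.5,99.5]))
print("mount",np.round(vision.camera_model("wrist")["mount"],3),vision.camera_model("wrist")["vertical_fov"])
E
```

```text
sp (array([ 522.7, -260.7]), np.float64(34.5), np.float64(0.5), np.float64(3.0))
col (array([ 626.1, -127.1]), np.float64(47.6), np.float64(0.41), np.float64(4.9))
key ((586.927978515625, 171.71839904785156), (42.524085998535156, 23.807519912719727), 26.33614158630371) 55.3573699428544 122
post n 25
[398.71974325 -79.48104511 871.56796451] ((398.7197570800781, -79.48104858398438), 9.999999747378752e-05)
[[ 0.01872712 -0.98187441  0.18860526  0.39871974]
 [-0.99941959 -0.02375237 -0.02441924 -0.07948105]
 [ 0.02845645 -0.18803849 -0.98174934  0.87156796]
 [ 0.          0.          0.          1.        ]]
[[-0.90520936 -0.28994281  0.31069145  0.25863924]
 [-0.42444491  0.58065266 -0.69475823  0.58930757]
 [ 0.02103633 -0.76077306 -0.64867698  0.69117889]
 [ 0.          0.          0.          1.        ]]
board s,t [533.02778435 661.78738082] [-173.37753714  -54.22612093]
mount [[ 0.    -0.966 -0.257  0.07 ]
 [ 1.    -0.     0.    -0.001]
 [-0.    -0.257  0.966  0.021]
 [ 0.     0.     0.     1.   ]] 70.64181568831516
```

```bash
python3 - <<'E'
from fit import *
a=np.load("top.npz"); P=a["P"]*1000
m=np.zeros((400,640),bool); m[140:225,155:240]=1
k=P[m&(P[...,2]>51)&(P[...,2]<80)]
e=np.array([np.cos(np.radians(27)),np.sin(np.radians(27))]); f=np.array([-e[1],e[0]])
s=k[:,:2]@e; t=k[:,:2]@f
far=s>s.min()+25
K=k[far]; print("key",cv2.minAreaRect(K[:,:2].astype(np.float32)),np.median(K[:,2]),len(K), s[far].min(),s[far].max(),t[far].min(),t[far].max())
po=k[~far]; print("post n",len(po)); 
for z in 56,58,60: top=po[po[:,2]>z]; print(z,len(top),top.mean(0),top[:,:2].mean(0)@e,top[:,:2].mean(0)@f,cv2.minEnclosingCircle(top[:,:2].astype(np.float32)))
E
```

```text
key ((601.4337768554688, 178.90318298339844), (10.06751537322998, 23.929887771606445), 27.60325050354004) 55.237171821570726 62 612.0127851732591 622.155184799193 -125.57965044815677 -101.70656707548832
post n 60
56 31 [576.28115596 165.78117553  59.47685078] 588.7333484508983 -113.91406099658914 ((576.6445922851562, 166.5255584716797), 6.796509742736816)
58 21 [576.84236993 166.1725709   60.62623621] 589.4110835436445 -113.8201109872029 ((576.33447265625, 165.95164489746094), 6.087466716766357)
60 15 [576.82708839 166.27321962  61.29227475] 589.4431611536826 -113.72349464686738 ((576.189453125, 166.12652587890625), 5.075963973999023)
```

```bash
cat > to.py <<'E'
import sys
from h import *
x,y,z,yaw=map(float,sys.argv[1:])   # mm, deg of finger axis
s=r.sense(); R=np.array(s["ee_rot"]); p=np.array(s["tcp_pos"])*1000
d=R.T@(np.array([x,y,z])-p); cur=np.degrees(np.arctan2(R[1,1],R[0,1]))
print("shift",d.round(1),"rz",round(-((yaw-cur+90)%180-90),2),"p",p.round(1),"yaw",round(cur,2),"w",round(s["gripper_width"]*87,1),"F",np.round(s["wrist_force"],1),"gf",round(s["gripper_force"],1),"t",round(s["time_s"],2))
E
python3 -m creep '[[1,-200,97,0,0,0,-7],[1,-200,97,0,0,0,-7],[1,-300,150,40,0,0,-13.5],[1,-394.9,194.5,80,0,0,-13.5],[1,-394.9,194.5,120,0,0,-13.5],[1,-394.9,194.5,120,0,0,-13.5],[1,-394.9,194.5,120,0,0,-13.5],[1,-394.9,194.5,120,0,0,-13.5]]'
python3 to.py 522.7 -260.7 250 124.5
```

```text
time_s: 1.42
tcp_pos: [0.4427, -0.3466, 0.3296]
ee_rot: [[-0.824, -0.566, 0.001], [-0.566, 0.824, -0.0], [-0.0, -0.001, -1.0]]
wrist_force: [0.5, 0.3, 0.3]
gripper_width: 0.998
gripper_force: 0.0
shift [-114.5   25.6   79.7] rz -0.04 p [ 442.7 -346.6  329.6] yaw 124.46 w 86.8 F [0.5 0.3 0.3] gf 0.0 t 1.42
```

```bash

python3 -m creep '[[1,-114.5,25.6,79.7,0,0,0],[1,-114.5,25.6,79.7,0,0,0],[1,-114.5,25.6,79.7,0,0,0],[1,-114.5,25.6,79.7,0,0,0],[1,-114.5,25.6,79.7,0,0,0],[1,-114.5,25.6,79.7,0,0,0]]' >/dev/null
python3 to.py 522.7 -260.7 186 124.5
python3 - <<'E'
from h import *
im,d,P,M=shot("wrist"); cv2.imwrite("pics/w2.png",im[...,::-1]); np.savez("w2",im=im,P=P)
for q in vision.find_in("wrist","spacer_mid")[:2]:
    u,v=np.round(q["uv"]).astype(int); print(u,v,q["conf"],P[v,u].round(4))
E
```

```text
shift [-1.3  0.6 63.8] rz 0.05 p [ 522.1 -262.   249.8] yaw 124.55 w 87.0 F [-0.8 -0.2  0.9] gf 0.0 t 1.92
318 209 0.73 [ 0.5118 -0.2674  0.0231]
204 126 0.67 [ 0.5123 -0.3761 -0.0008]
```

View pics/w2.png

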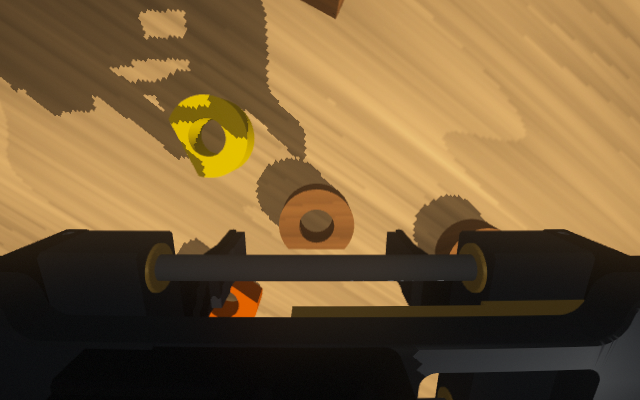

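The wrist view shows the spacer at (317,222), flat edge level at row 248, centred between the fingers; the yellow decoy is at (212,136). I'll refine it with the wrist cloud.

```bash
python3 - <<'E'
from fit import *
a=np.load("w2.npz"); P=a["P"]*1000
w=np.zeros((400,640),bool); w[175:252,270:365]=1
for h in 22,23,24: 
    k=w&(abs(P[...,2]-h)<3); print(k.sum(),np.median(P[k][:,2]),fitD(P[k][:,:2]))
E
```

```text
3006 23.103884568747777 (array([ 524. , -260.8]), np.float64(34.0), np.float64(-0.03), np.float64(1.1))
2975 23.119188437129374 (array([ 524. , -260.8]), np.float64(34.0), np.float64(-0.02), np.float64(1.0))
2948 23.12883634188968 (array([ 524. , -260.7]), np.float64(34.1), np.float64(-0.01), np.float64(1.1))
```

```bash
python3 to.py 523.7 -260.8 186 124.1
python3 -m creep '[[1,-2,0,30,0,0,0.4],[1,-2,0,50,0,0,0.4],[1,-2,0,63.8,0,0,0.4],[1,-2,0,63.8,0,0,0.4],[1,-2,0,63.8,0,0,0.4],[1,-2,0,63.8,0,0,0.4]]' >/dev/null
python3 to.py 523.7 -260.8 186 124.1
```

```text
shift [-3.2  0.7 65.1] rz 0.32 p [ 521.4 -263.1  251.1] yaw 124.42 w 87.1 F [-0.5 -0.4  0.3] gf 0.0 t 2.02
shift [-0.9  1.   2.1] rz -0.09 p [ 523.6 -262.2  188.1] yaw 124.01 w 86.8 F [0.4 0.1 0.3] gf 0.0 t 2.52
```

```bash

python3 -m creep '[[1,0,0.5,1,0,0,0],[-1,0,0.5,1,0,0,0],[-1,0,0.5,1,0,0,0],[-1,0,0.5,1,0,0,0],[-1,0,0.5,1,0,0,0],[-1,0,0.5,1,0,0,0],[-1,0,0.5,1,0,0,0],[-1,0,0.5,1,0,0,0]]' 
python3 -m creep '[[-1,0,0,0,0,0,0],[-1,0,0,0,0,0,0],[-1,0,0,0,0,0,0],[-1,0,0,0,0,0,0]]' |grep gripper
python3 to.py 523.7 -260.8 186 124.1
```

```text
time_s: 3.18
tcp_pos: [0.5231, -0.2607, 0.1854]
ee_rot: [[-0.828, -0.56, 0.0], [-0.56, 0.828, -0.0], [-0.0, -0.0, -1.0]]
wrist_force: [0.4, -0.4, 0.4]
gripper_width: 0.658
gripper_force: 30.0
gripper_width: 0.658
gripper_force: 30.0
shift [-0.5 -0.4 -0.6] rz -0.04 p [ 523.1 -260.7  185.4] yaw 124.06 w 57.2 F [0.  0.4 1.8] gf 30.0 t 3.52
```

```bash

python3 -m creep '[[-1,0,0,-20,0,0,0],[-1,0,0,-60,0,0,0],[-1,0,0,-100,0,0,0],[-1,0,0,-115,0,0,0],[-1,0,0,-115,0,0,0]]' |grep gripper
python3 to.py 635 195 300 117.2
```

```text
gripper_width: 0.654
gripper_force: 30.0
shift [-347.5  315.7    5.1] rz 6.9 p [ 524.2 -261.2  305.4] yaw 124.1 w 56.9 F [0.9 0.6 0.2] gf 30.0 t 3.93
```

```bash

python3 -m creep '[[-1,-15,14,0,0,0,1],[-1,-40,36,0,0,0,2],[-1,-65,60,0,0,0,3],[-1,-90,82,0,0,0,4],[-1,-115,105,0,0,0,5],[-1,-140,127,0,0,0,6],[-1,-165,150,0,0,0,6.9],[-1,-190,172,0,0,0,6.9]]' |grep gripper
python3 to.py 635 195 300 117.2
```

```text
gripper_width: 0.658
gripper_force: 30.0
shift [-139.2  159.4   -1.4] rz -0.09 p [583.8 -10.3 298.8] yaw 117.11 w 57.3 F [ 1.1  0.1 -0.8] gf 30.0 t 4.6
```

```bash

python3 -m creep '[[-1,-22,25,0,0,0,0],[-1,-44,50,0,0,0,0],[-1,-66,75,0,0,0,0],[-1,-88,100,0,0,0,0],[-1,-110,125,0,0,0,0],[-1,-130,149,0,0,0,0],[-1,-139,159,0,0,0,0],[-1,-139,159,0,0,0,0]]' |grep gripper
python3 -m creep '[[-1,0,0,0,0,0,0],[-1,0,0,0,0,0,0],[-1,0,0,0,0,0,0]]' |grep gripper
python3 - <<'E'
from h import *
im,d,P,M=shot("wrist"); cv2.imwrite("pics/w3.png",im[...,::-1]); np.savez("w3",im=im,P=P,T=M[2])
E
python3 to.py 577.6 166.1 280 117.2
```

```text
gripper_width: 0.654
gripper_force: 30.0
gripper_width: 0.656
gripper_force: 30.0
shift [62.7  3.4 20.3] rz -0.14 p [635.  191.6 300.2] yaw 117.06 w 57.3 F [-0.1  0.5 -0.6] gf 30.0 t 5.57
```

View pics/w3.png

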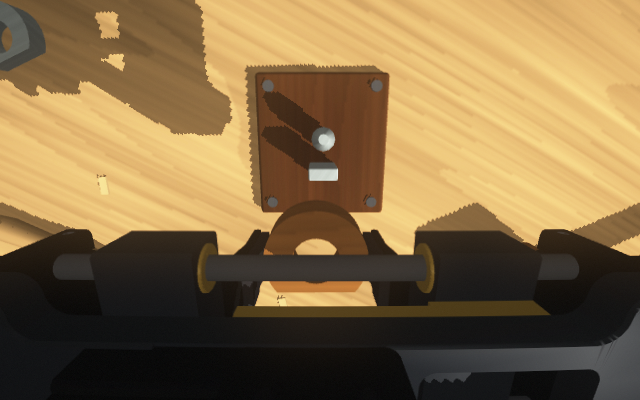

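The wrist view shows the post at (323,139), key at (323,172), and the held spacer at about (316,250) with its flat toward the bottom. Measuring the fixture and held spacer from this cloud.

```bash
cat > fx.py <<'E'
from fit import *
def fixture(P,win):
    m=np.zeros(P.shape[:2],bool); m[win]=1
    Z=P[...,2]
    k=P[m&(Z>50)&(Z<70)]; e=np.array([np.cos(np.radians(27)),np.sin(np.radians(27))]); f=np.array([-e[1],e[0]])
    s=k[:,:2]@e; g=s.min()+17
    K=k[(s>g)&(abs(k[:,2]-55.5)<3)]; print("key",cv2.minAreaRect(K[:,:2].astype(np.float32)),np.median(K[:,2]),len(K))
    t=k[(k[:,2]>60)]; print("post",t.mean(0).round(1),len(t),cv2.minEnclosingCircle(t[:,:2].astype(np.float32)))
    b=P[m&(abs(Z-11.5)<3)]; print("board",cv2.minAreaRect(b[:,:2].astype(np.float32)))
E
python3 - <<'E'
from fx import *
a=np.load("w3.npz"); P=a["P"]*1000
fixture(P,np.s_[60:215,240:400])
w=np.zeros((400,640),bool); w[195:300,255:385]=1
k=P[w&(P[...,2]>90)&(P[...,2]<150)]; h,b=np.histogram(k[:,2],20); print(h,b.round(0)[[0,-1]]); z=b[h.argmax()]
k=k[abs(k[:,2]-z-1)<3]; print(z,fitD(k[:,:2]))
E
```

```text
key ((595.1738891601562, 176.67840576171875), (23.89402961730957, 23.319719314575195), 27.565752029418945) 54.94268373072206 385
post [576.9 167.7  61. ] 113 ((577.100830078125, 167.76792907714844), 4.791136264801025)
board ((583.8646240234375, 171.20669555664062), (129.24374389648438, 119.9386215209961), 27.100448608398438)
[  43   65   88  101   91  113   94  113  108  106  112  129  840 3190
   91   41   39   40   28   20] [113. 150.]
137.00617965192754 (array([634.3, 191.2]), np.float64(28.0), np.float64(-1.14), np.float64(114.0))
```

```bash
python3 to.py 576.8 167.3 280 117.2
python3 -m creep '[[-1,25,1,10,0,0,0],[-1,45,2,20,0,0,0],[-1,62,2,20,0,0,0],[-1,62.8,2.2,20,0,0,0],[-1,62.8,2.2,20,0,0,0],[-1,62.8,2.2,20,0,0,0],[-1,62.8,2.2,20,0,0,0],[-1,62.8,2.2,20,0,0,0]]' |grep force
for i in 1 2 3; do python3 to.py 576.8 167.3 280 117.2; python3 -m creep '[[-1,0,0,0,0,0,0]]' >/dev/null; done
```

```text
shift [62.9  4.8 20.3] rz -0.14 p [635.  191.6 300.2] yaw 117.06 w 57.3 F [-0.1  0.5 -0.6] gf 30.0 t 5.57
wrist_force: [0.0, 0.3, -0.3]
gripper_force: 30.0
shift [1.6 1.7 0.5] rz -0.05 p [579.  166.5 280.5] yaw 117.15 w 56.8 F [ 0.   0.3 -0.3] gf 30.0 t 6.23
shift [1.5 1.6 0.3] rz -0.05 p [578.8 166.5 280.3] yaw 117.15 w 57.3 F [ 0.3  0.1 -0.1] gf 30.0 t 6.32
shift [1.3 1.6 0.2] rz -0.04 p [578.7 166.5 280.2] yaw 117.16 w 57.1 F [-0.7 -0.2 -0.8] gf 30.0 t 6.4
```

```bash

python3 -m creep '[[-1,1.3,1.5,0,0,0,0],[-1,1.3,1.5,0,0,0,0],[-1,1.3,1.5,12,0,0,0],[-1,1.3,1.5,24,0,0,0],[-1,1.3,1.5,36,0,0,0],[-1,1.3,1.5,48,0,0,0],[-1,1.3,1.5,60,0,0,0],[-1,1.3,1.5,60,0,0,0]]' |grep force
python3 to.py 576.8 167.3 199 117.2
python3 -m creep '[[-1,0,0,6,0,0,0],[-1,0,0,12,0,0,0],[-1,0,0,17,0,0,0],[-1,0,0,19,0,0,0],[-1,0,0,19,0,0,0]]' |grep force
python3 to.py 576.8 167.3 199 117.2
```

```text
wrist_force: [0.1, -0.8, -0.8]
gripper_force: 30.0
shift [-1.4 -0.  18.9] rz -0.07 p [575.6 166.7 217.9] yaw 117.13 w 56.7 F [ 0.1 -0.8 -0.8] gf 30.0 t 7.15
wrist_force: [0.7, -0.2, 0.2]
gripper_force: 30.0
shift [-0.5  0.1  1.9] rz -0.05 p [576.4 167.  200.9] yaw 117.15 w 56.9 F [ 0.7 -0.2  0.2] gf 30.0 t 7.57
```

```bash

python3 -m creep '[[-1,0,0,1,0,0,0],[-1,0,0,2,0,0,0],[-1,0,0,2,0,0,0]]' |grep -E "force|pos"
python3 -m creep '[[-1,0,0,1,0,0,0],[-1,0,0,1,0,0,0]]' |grep -E "force|pos"

```

```text
tcp_pos: [0.5765, 0.1671, 0.1995]
wrist_force: [-0.0, -0.3, -1.1]
gripper_force: 30.0
tcp_pos: [0.5765, 0.1671, 0.1984]
wrist_force: [-0.1, 0.5, -1.2]
gripper_force: 30.0
```

```bash

python3 -m creep '[[-1,0,0,1,0,0,0],[-1,0,0,1,0,0,0]]' |grep -E "force|pos"
python3 -m creep '[[1,0,0,0,0,0,0],[1,0,0,0,0,0,0],[1,0,0,0,0,0,0],[1,0,0,0,0,0,0],[1,0,0,0,0,0,0],[1,0,0,0,0,0,0],[1,0,0,0,0,0,0]]' |grep -E "force|pos|wid"
python3 -m creep '[[1,0,0,-20,0,0,0],[1,0,0,-60,0,0,0],[1,0,0,-100,0,0,0],[1,-20,0,-110,0,0,0],[1,-50,0,-110,0,0,0],[1,-58,0,-110,0,0,0],[1,-58,0,-110,0,0,0],[1,-58,0,-110,0,0,0]]' |grep -E "force|pos|wid"
python3 -m creep '[[1,0,0,0,0,0,0],[1,0,0,0,0,0,0],[1,0,0,0,0,0,0]]' |grep -E "pos"
python3 - <<'E'
from fx import *
im,d,P,M=shot("wrist"); cv2.imwrite("pics/w4.png",im[...,::-1]); P=P*1000; np.savez("w4",im=im,P=P)
w=np.zeros((400,640),bool); w[60:215,240:400]=1
k=P[w&(abs(P[...,2]-35)<4)]; print(np.median(k[:,2]),len(k),fitD(k[:,:2]))
q=vision.find_in("wrist","spacer_mid"); print([(x["uv"],x["conf"]) for x in q[:3]])
E
```

```text
tcp_pos: [0.5766, 0.1671, 0.1974]
wrist_force: [0.3, -0.7, -0.2]
gripper_force: 30.0
tcp_pos: [0.5765, 0.1671, 0.1973]
wrist_force: [0.2, -0.4, 0.1]
gripper_width: 0.987
gripper_force: 0.0
tcp_pos: [0.6277, 0.1933, 0.3062]
wrist_force: [-0.1, -0.2, -0.2]
gripper_width: 1.0
gripper_force: 0.0
tcp_pos: [0.6275, 0.1932, 0.3072]
35.08011797886662 2433 (array([577.7, 166.9]), np.float64(27.4), np.float64(0.01), np.float64(9.5))
[([322.2, 131.2], 0.66)]
```

View pics/w4.png

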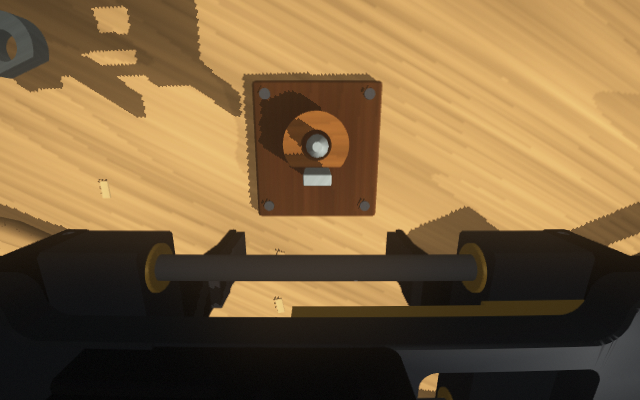

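The spacer (316,140) is seated flat with its flat against the key at (317,178); its top is at 35 mm, as it should be. Now the collar.

```bash
python3 to.py 626.1 -127.1 250 137.6
```

```text
shift [ 147.7 -284.4   57.4] rz -20.44 p [627.7 193.3 307.4] yaw 117.16 w 87.0 F [0.2 0.7 0.3] gf 0.0 t 9.75
```

```bash

python3 -m creep '[[1,18,-35,0,0,0,-3],[1,36,-70,0,0,0,-6],[1,54,-105,0,0,0,-10],[1,72,-140,0,0,0,-14],[1,90,-175,10,0,0,-18],[1,108,-210,20,0,0,-20.4],[1,126,-245,30,0,0,-20.4],[1,147.7,-284.4,40,0,0,-20.4]]' |grep pos
python3 to.py 626.1 -127.1 250 137.6
```

```text
tcp_pos: [0.6262, -0.1243, 0.2681]
shift [ 2.2 -1.8 18.1] rz -0.0 p [ 626.2 -124.3  268.1] yaw 137.6 w 87.1 F [ 0.4  0.5 -1. ] gf 0.0 t 10.42
```

```bash

python3 -m creep '[[1,2,-1,18,0,0,0],[1,2,-1,18,0,0,0],[1,2,-1,18,0,0,0],[1,2,-1,18,0,0,0]]' |grep pos
python3 - <<'E'
from fx import *
im,d,P,M=shot("wrist"); cv2.imwrite("pics/w5.png",im[...,::-1]); P=P*1000; np.savez("w5",im=im,P=P)
for n in "collar_mid","spacer_mid": print(n,[(x["uv"],x["conf"]) for x in vision.find_in("wrist",n)[:3]])
w=np.zeros((400,640),bool); w[170:252,265:370]=1
k=P[w&(abs(P[...,2]-15)<3)]; print(np.median(k[:,2]),len(k),fitD(k[:,:2]))
E
python3 to.py 626.1 -127.1 185 137.6
```

```text
tcp_pos: [0.6264, -0.1239, 0.2511]
collar_mid [([322.7, 200.4], 0.62)]
spacer_mid [([155.8, 54.9], 0.85)]
15.11712881592911 2749 (array([ 626.9, -125.1]), np.float64(46.9), np.float64(0.08), np.float64(0.9))
shift [ 3.2 -2.1 66.6] rz 0.09 p [ 626.6 -123.4  251.6] yaw 137.69 w 87.0 F [-0.4  0.3  1. ] gf 0.0 t 10.9
```

View pics/w5.png

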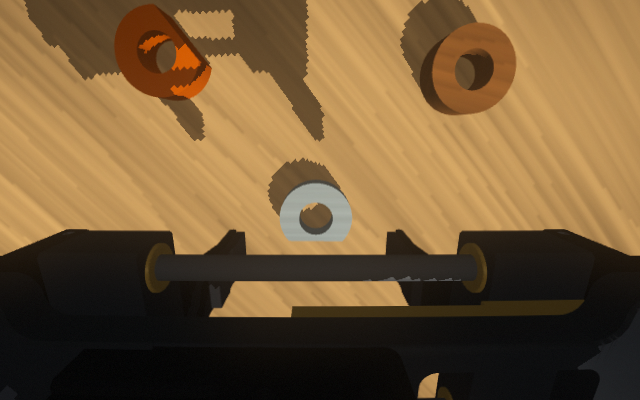

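The collar is at (316,212), flat edge down at row 240, centred between the fingers; ring and orange decoy are clear.

```bash

python3 -m creep '[[1,1,-1.3,20,0,0,0.7],[1,1,-1.3,40,0,0,0.7],[1,1,-1.3,58,0,0,0.7],[1,1,-1.3,66,0,0,0.7],[1,1,-1.3,66,0,0,0.7],[1,1,-1.3,66,0,0,0.7]]' |grep -E "pos|force"
python3 to.py 626.8 -125.3 185 136.9
```

```text
tcp_pos: [0.6268, -0.1256, 0.185]
wrist_force: [-0.4, 0.5, 1.4]
gripper_force: 0.0
shift [-0.2  0.2 -0. ] rz 0.04 p [ 626.8 -125.6  185. ] yaw 136.94 w 87.1 F [-0.4  0.5  1.4] gf 0.0 t 11.4
```

```bash

python3 -m creep '[[-1,0,0,0,0,0,0],[-1,0,0,0,0,0,0],[-1,0,0,0,0,0,0],[-1,0,0,0,0,0,0],[-1,0,0,0,0,0,0],[-1,0,0,0,0,0,0],[-1,0,0,0,0,0,0],[-1,0,0,0,0,0,0]]' |grep -E "grip|pos"
python3 -m creep '[[-1,0,0,0,0,0,0],[-1,0,0,-8,0,0,0],[-1,0,0,-25,0,0,0],[-1,0,0,-50,0,0,0],[-1,0,0,-80,0,0,0],[-1,0,0,-110,0,0,0],[-1,0,0,-120,0,0,0],[-1,0,0,-120,0,0,0]]' |grep -E "grip|force"
python3 to.py 635 195 305 117.3
```

```text
tcp_pos: [0.6262, -0.1263, 0.1844]
gripper_width: 0.651
gripper_force: 30.0
wrist_force: [-0.7, -1.1, -1.6]
gripper_width: 0.651
gripper_force: 30.0
shift [-240.1  213.9    2.7] rz 19.57 p [ 627.  -126.5  307.7] yaw 136.87 w 56.6 F [-0.7 -1.1 -1.6] gf 30.0 t 12.73
```

```bash

python3 -m creep '[[-1,-15,13,0,0,0,2],[-1,-40,36,0,0,0,4],[-1,-65,58,0,0,0,7],[-1,-90,80,0,0,0,10],[-1,-115,102,0,0,0,13],[-1,-140,124,0,0,0,16],[-1,-165,147,0,0,0,19.5],[-1,-190,170,0,0,0,19.5]]' |grep gripper
python3 to.py 635 195 305 117.3
```

```text
gripper_width: 0.657
gripper_force: 30.0
shift [-33.   56.3  -3.9] rz -0.11 p [631.3 129.8 301.2] yaw 117.19 w 57.1 F [ 0.3 -0.4 -1.1] gf 30.0 t 13.4
```

```bash

python3 -m creep '[[-1,-15,25,0,0,0,0],[-1,-30,50,-3,0,0,0],[-1,-33,56,-3,0,0,0],[-1,-33,56,-3,0,0,0],[-1,-33,56,-3,0,0,0],[-1,-33,56,-3,0,0,0],[-1,-33,56,-3,0,0,0]]' |grep gripper
python3 - <<'E'
from fx import *
im,d,P,M=shot("wrist"); cv2.imwrite("pics/w6.png",im[...,::-1]); P=P*1000; np.savez("w6",im=im,P=P)
w=np.zeros((400,640),bool); w[60:215,240:400]=1
k=P[w&(abs(P[...,2]-35)<4)]; print("spacer",np.median(k[:,2]),len(k),fitD(k[:,:2]))
t=P[w&(P[...,2]>59)&(P[...,2]<70)]; print("post",t.mean(0),len(t))
w[:]=0; w[195:252,255:385]=1
k=P[w&(P[...,2]>110)&(P[...,2]<160)]; h,b=np.histogram(k[:,2],25); z=b[h.argmax()]
k=k[abs(k[:,2]-z-1)<3]; print("held",z,len(k),fitD(k[:,:2]))
E
python3 to.py 577.2 167 280 117.3
```

```text
gripper_width: 0.651
gripper_force: 30.0
spacer 35.11052268902934 2478 (array([577.7, 166.8]), np.float64(26.3), np.float64(0.03), np.float64(10.9))
post [576.89639008 167.5472752   60.747022  ] 135
held 135.90826485327239 3002 (array([626.3, 187.3]), np.float64(25.0), np.float64(3.2), np.float64(368.8))
shift [63.4  4.7 26.9] rz -0.05 p [635.8 191.9 306.8] yaw 117.25 w 56.7 F [ 0.4  0.4 -2. ] gf 30.0 t 14.03
```

View pics/w6.png

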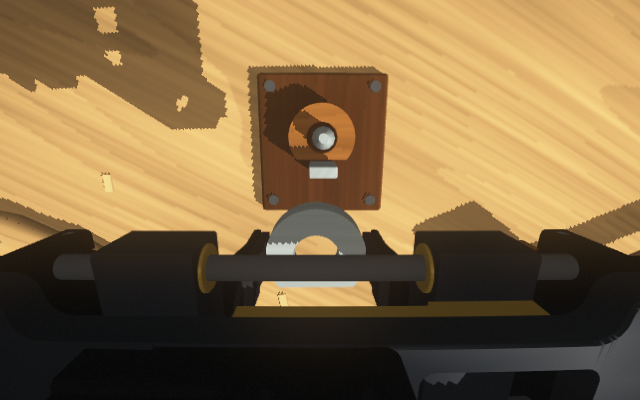

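The view shows the seated spacer at (322,133) around the post and the collar in hand at (316,245), flat toward the bottom like the spacer's.

```bash

python3 -m creep '[[-1,25,2,10,0,0,0],[-1,45,3,20,0,0,0],[-1,60,4,23,0,0,0],[-1,64,4.5,23,0,0,0],[-1,64,4.5,23,0,0,0],[-1,64,4.5,23,0,0,0],[-1,64,4.5,23,0,0,0]]' |grep force
for i in 1 2 3; do python3 to.py 576.6 167.1 280 117.3; python3 -m creep '[[-1,0,0,0,0,0,0],[-1,0,0,0,0,0,0]]' >/dev/null; done
```

```text
wrist_force: [-0.9, 0.1, -2.1]
gripper_force: 30.0
shift [ 1.7 -0.4  5.1] rz 0.05 p [577.9 168.2 285.1] yaw 117.35 w 56.8 F [-0.9  0.1 -2.1] gf 30.0 t 14.62
shift [ 1.3 -0.6  4.4] rz 0.05 p [577.5 168.2 284.4] yaw 117.35 w 56.8 F [-0.2 -0.1 -2.5] gf 30.0 t 14.78
shift [ 0.9 -0.7  4.2] rz 0.06 p [577.1 168.1 284.2] yaw 117.36 w 56.8 F [-0.7 -0.3 -2.2] gf 30.0 t 14.95
```

```bash

python3 -m creep '[[-1,0.9,-0.6,6,0,0,0],[-1,0.9,-0.6,16,0,0,0],[-1,0.9,-0.6,26,0,0,0],[-1,0.9,-0.6,36,0,0,0],[-1,0.9,-0.6,46,0,0,0],[-1,0.9,-0.6,56,0,0,0],[-1,0.9,-0.6,58,0,0,0],[-1,0.9,-0.6,58,0,0,0]]' |grep force
python3 to.py 576.6 167.1 221 117.3
python3 -m creep '[[-1,0,0,1,0,0,0],[-1,0,0,2,0,0,0],[-1,0,0,3,0,0,0],[-1,0,0,3,0,0,0]]' |grep force
python3 to.py 576.6 167.1 221 117.3
```

```text
wrist_force: [0.4, 0.9, -2.2]
gripper_force: 30.0
shift [-0.6 -0.   3.8] rz 0.05 p [576.1 166.9 224.8] yaw 117.35 w 56.8 F [ 0.4  0.9 -2.2] gf 30.0 t 15.78
wrist_force: [-0.1, 0.2, -2.9]
gripper_force: 30.0
shift [-0.2 -0.1  2.6] rz 0.06 p [576.4 167.1 223.6] yaw 117.36 w 56.4 F [-0.1  0.2 -2.9] gf 30.0 t 16.12
```

```bash
for i in 1 2 ; do
python3 -m creep '[[-1,0,0,1,0,0,0],[-1,0,0,1.5,0,0,0],[-1,0,0,1.5,0,0,0]]' |grep -E "pos|wrist"; done

```

```text
tcp_pos: [0.5763, 0.167, 0.2218]
wrist_force: [0.6, -0.6, -2.7]
tcp_pos: [0.5764, 0.1671, 0.2205]
wrist_force: [-1.1, 0.5, -1.6]
```

```bash

python3 -m creep '[[-1,0,0,0.5,0,0,0],[-1,0,0,1,0,0,0],[-1,0,0,1,0,0,0]]' |grep -E "pos|wrist"
python3 -m creep '[[1,0,0,0,0,0,0],[1,0,0,0,0,0,0],[1,0,0,0,0,0,0],[1,0,0,0,0,0,0],[1,0,0,0,0,0,0],[1,0,0,0,0,0,0],[1,0,0,0,0,0,0]]' |grep -E "force|pos|wid"
python3 -m creep '[[1,0,0,-20,0,0,0],[1,0,0,-55,0,0,0],[1,0,0,-85,0,0,0],[1,-20,0,-88,0,0,0],[1,-50,0,-88,0,0,0],[1,-58,0,-88,0,0,0],[1,-58,0,-88,0,0,0],[1,-58,0,-88,0,0,0]]' |grep -E "force|pos|wid"
python3 -m creep '[[1,0,0,0,0,0,0],[1,0,0,0,0,0,0],[1,0,0,0,0,0,0]]' |grep -E "pos"
python3 - <<'E'
from fx import *
im,d,P,M=shot("wrist"); P=P*1000; i2,d2,P2,M2=shot("side")
w=np.zeros((400,640),bool); w[60:225,240:400]=1
k=P[w&(abs(P[...,2]-51)<4)]; print(np.median(k[:,2]),k[:,2].std(),len(k),fitD(k[:,:2]))
A=np.c_[k[:,:2]-k[:,:2].mean(0),np.ones(len(k))]; print("tilt deg",np.degrees(np.linalg.lstsq(A,k[:,2],rcond=None)[0][:2]))
o=np.hstack([cv2.resize(im[60:230,240:400],(380,404)),cv2.resize(i2[240:340,200:294],(380,404))]); cv2.imwrite("pics/w7.png",o[...,::-1])
print(r.sense()["time_s"])
E
```

```text
tcp_pos: [0.5763, 0.1671, 0.2204]
wrist_force: [-2.9, -0.8, 4.5]
tcp_pos: [0.5764, 0.167, 0.2192]
wrist_force: [-0.4, 0.8, -0.3]
gripper_width: 0.991
gripper_force: 0.0
tcp_pos: [0.6275, 0.1936, 0.3062]
wrist_force: [-0.7, -0.1, -0.1]
gripper_width: 0.996
gripper_force: 0.0
tcp_pos: [0.6272, 0.1934, 0.3073]
51.18958512317809 1.1476200151108842 3099 (array([580.1, 166.7]), np.float64(316.8), np.float64(-1.24), np.float64(36.8))
tilt deg [1.01142966 0.57297852]
18.4667
```

View pics/w7.png

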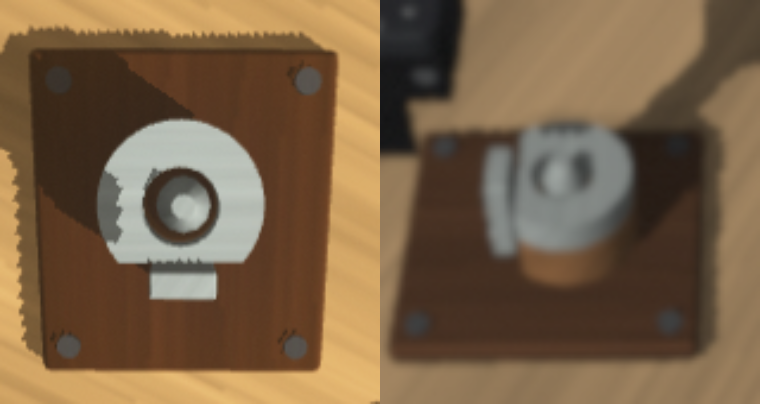

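The collar lies flat on the spacer with its flat along the key. Its top measures 51.2 mm (52 nominal, with the same −0.9 mm bias as before). The odd D-fit includes the key's top, which is about the same height.

```bash
python3 -c "
from station import r
print(r.finish_job())"
```

```text
the job is handed in; nothing more can be done
None
```

The spacer and then the collar are on the post, both lying flat with their flats facing the key. The gripper has let go and is clear, I never moved the round ring, and I handed the job in at about 18.5 s.

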